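# Gauge the fired totem sleeves and sort them

### The job

Two fired stoneware sleeves stand on the wooden ware board. One sleeve at a time, slide it upright onto the steel gauge pin without forcing it and let it rest there as far as it goes; if it goes fully home on the gauge's base stand it upright in the blue tray, if it stops partway stand it upright in the yellow tray. Put the first sleeve in its tray before you move the second; the sleeves chip, so set them down, never drop them, and do not disturb the jar or the mug.

Things in the scene. Friction and masses are not known exactly. Their poses are not given: they have to be found in the camera images.
- sleeve_a: fired stoneware sleeve (open tube), plain buff, 100 tall, outer diameter 52, bore 27 at both ends; the middle of the bore may have sagged narrower, which cannot be seen from outside (both sleeves look the same). Stands upright. Origin: centre of its lower end, z along its axis. About 0.3 kg.
- sleeve_b: fired stoneware sleeve (open tube), plain buff, 100 tall, outer diameter 52, bore 27 at both ends; the middle of the bore may have sagged narrower, which cannot be seen from outside (both sleeves look the same). Stands upright. Origin: centre of its lower end, z along its axis. About 0.3 kg.
- board: wooden ware board, fixed, 120 (x) x 220 (y) x 10 thick; the two sleeves start standing on it side by side along its y axis, about 110 apart. Origin: centre of its underside.
- gauge: fixed gauge: dark round steel base, diameter 90, 15 high, with an upright bright steel pin of diameter 24 on its centre, 80 tall above the base, its top 8 tapering to diameter 10. Origin: centre of the base's underside, z up.
- gauge_seat (a point): point on the pin's axis at the top face of the gauge's base (15 above the table): the lower end of a sleeve that is fully home is here; a sleeve that is too tight stops about 50 higher.
- tray_blue: blue square shallow tray, fixed, 150 x 150, rim 20 high, walls 6, floor 6 thick. Origin: centre of its underside, x and y along its sides. For sleeves that go fully home.
- tray_yellow: yellow square shallow tray, fixed, 150 x 150, rim 20 high, walls 6, floor 6 thick. Origin: centre of its underside, x and y along its sides. For sleeves that stop partway.
- jar: teal glaze jar with a white lid, diameter 68, 115 tall, a bystander. Origin: centre of its underside.
- mug: blue mug, diameter 80, 95 tall, a bystander. Origin: centre of its underside.
There are look-alikes about, which are no part of the job. Leave any green or orange look-alike of the sleeve_a alone. Of the things shaped like the tray_yellow, the yellow one is meant.

How it is judged:
By the outcome, as a careful person would: the job done as asked, in the order asked, and still so for the second after the job is handed in, with the robot touching nothing.
It also fails if it takes over 72 s, if anything falls off the work surface, if the arm or the gripper's body presses on something with over 40 N, if the wrist force passes 120 N, or if a joint passes its speed limit or range.

### The arm

A 6-joint arm with a two-finger parallel gripper is mounted at the origin on the work surface. World frame = base frame: x ahead of the robot, y to its left, z up, the work surface at z = 0. Lengths are in m, angles in rad, forces in N, time in s.
With the tool pointing down it reaches from about 0.35 to 0.95 m from the base axis. Payload 17.4 kg.
Tool frame: the origin (TCP) lies between the finger pads; the fingertips stand 14 mm ahead of it and the grasp point (between the pads) lies 5 mm behind it; z points along the fingers, y is the direction in which the jaws open and shut (so a half turn about z gives the same grasp; the last joint's range is limited). The gripper opens to 93 mm and grips with 3 to 60 N. Pads are 15 mm wide; open, the fingers measure 128 mm over their backs; the gripper's body (75 mm by 188 mm) begins 65 mm behind the grasp point.
Start: joints at [1.129, 0.116, 1.442, -0, 1.584, -0.038], TCP at [0.265, 0.621, 0.233] pointing down, gripper open.
Joint ranges: [-2.83, 2.83], [-0.83, 2.19], [0.07, 2.5], [-1.14, 4.28], [0.01, 3], [-2.97, 2.97]. Speed limits (rad/s): [1.89, 1.89, 2.22, 3.14, 3.14, 3.14].

### API

Orientations are given as a unit quaternion [x, y, z, w].
In Python, from cell import env gives the robot as it stands. The module is installed in compiled form; this text tells all that it offers.
- The arm moves only by the tool play_rows, never from a script. Its argument "rows" is a list of rows, each a list of 3 entries, a list of its own where there are three numbers: the shift along the world's x, y, z in mm, then the turn, a rotation vector about the world's x, y, z in units of 10 degrees (1.0 is 10 degrees), then the finger opening in mm, from 0 to 93. A call has 1 to 5 rows; each row is the pose to reach, as a shift and turn from the pose measured when the call began; what a row does not reach only later rows make up. A row lasts 1/8 s, in which the tool goes at most 62.5 mm and 10.7 degrees, less where a joint would pass 70% of its speed; a pose out of reach is approached as far as the arm can. A call with a gripper value outside its range is refused whole. The fingers move at their own pace and stop on an object; the grip force is fixed at half the most. Time passes only in rows, so rows that repeat a pose let the fingers close. It gives the time, the measured TCP pose, the force and the opening at its end, in the units of the state.
- env.get_obs(): the state, without advancing time (a new reading comes with each control period).
- env.get_image(name): name is "side" or "top" or "wrist"; returns a dict with "pixels" (400x640x3 uint8, blue, green, red), "z_map" (400x640 float32, m along the optical axis (not along the pixel's ray), 0 where there is no reading), "mtx" (3x3 intrinsics, pixels), "R" (3x3) and "t" (3): a world point X has camera coordinates R X + t; the wrist camera has in their place "tool_from_camera" (4x4, takes a point from camera to tool coordinates, whose origin is the TCP and whose axes are the flange's). Camera axes: x right, y down, z forward; pixel columns grow to the right and rows downward; lengths in m; the calibration is good to about 2 mm. A picture is of the moment at which its call begins: read the wrist's pose just before it.
- env.finish_job(): hands the job in, once; it reports no verdict.
The state is a dict: "time": time; "qpos": joint angles; "dq": joint speeds; "tau": joint torques, N m; "position": TCP position; "ee_rot": TCP orientation; "force": force on the tool from outside, world axes, zero at the start; "ft_torque": the same for the moment, N m; "finger_gap": finger opening in m.
Only numpy, scipy, OpenCV 4.12 (cv2) and the standard library are available. Lean on these libraries where they do the work, as an engineer would, in place of code of your own. Each camera call takes 0.05 s, during which the arm holds its last target. There are 200 camera calls.

## Working session

There is one attempt and no reset: what is moved stays moved. The work goes in short steps, Python scripts to look and compute and a tool call to move; the robot and the scene stay as the last step left them, time stands still between calls to the robot, and variables do not carry over. Pictures are saved under pics/ and viewed, about 8 in all and at most 12, crops included, and the job is handed in when it is done.

Besides the shell and the picture viewer there is one more tool, called in YAML: its name, and indented under it one key for each argument. play_rows: Moves the arm, as the interface text tells. Its arguments: {"type":"object","properties":{"rows":{"type":"array","items":{"type":"array"}}},"required":["rows"]}

```bash
mkdir -p pics
cat > h.py <<'E'
import numpy as np, cv2
from cell import env
def world(im):
    z=im["z_map"];K=im["mtx"];h,w=z.shape
    u,v=np.meshgrid(np.arange(w),np.arange(h))
    c=np.stack([(u-K[0,2])/K[0,0]*z,(v-K[1,2])/K[1,1]*z,z],-1)
    return (c-im["t"])@im["R"]   # R^T(c-t)
E
python3 - <<'E'
from h import *
o=env.get_obs(); print({k:np.round(v,3) for k,v in o.items()})
for n in("top","side"):
    im=env.get_image(n); cv2.imwrite(f"pics/{n}0.png",im["pixels"]); np.savez(f"{n}0.npz",**im)
    print(n,im["mtx"].round(1).tolist(),(-im["R"].T@im["t"]).round(3),im["R"].round(2).tolist())
E
```

```text
{'time': np.float64(0.0), 'qpos': array([ 1.129,  0.116,  1.442, -0.   ,  1.584, -0.038]), 'dq': array([-0.   ,  0.001,  0.   , -0.001, -0.001,  0.   ]), 'tau': array([-3.0000e-03, -7.2126e+01, -6.2260e+01,  7.8000e-02,  2.4000e-02,
       -0.0000e+00]), 'position': array([0.265, 0.621, 0.232]), 'ee_rot': array([ 0.201,  0.98 , -0.001, -0.   ]), 'force': array([-0.127, -0.88 ,  0.034]), 'ft_torque': array([ 0.055, -0.035,  0.018]), 'finger_gap': np.float64(0.093)}
top [[502.0, 0.0, 320.9], [0.0, 502.0, 200.2], [0.0, 0.0, 1.0]] [ 0.309 -0.013  1.087] [[-0.02, -1.0, 0.0], [-0.98, 0.02, -0.2], [0.2, -0.01, -0.98]]
side [[365.9, 0.0, 322.9], [0.0, 365.9, 201.3], [0.0, 0.0, 1.0]] [ 0.04  -0.587  0.533] [[0.77, -0.63, 0.02], [-0.34, -0.44, -0.83], [0.53, 0.63, -0.56]]
```

View pics/top0.png

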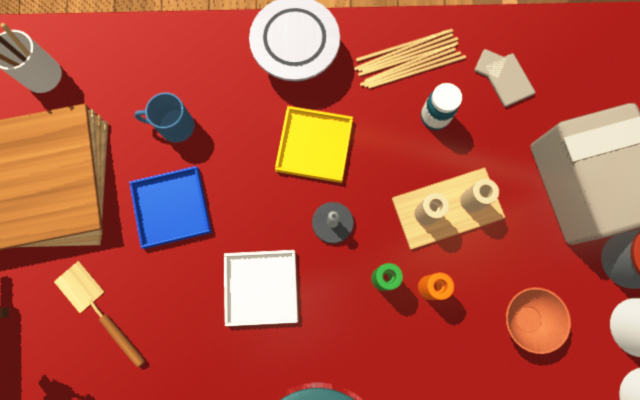

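View pics/side0.png

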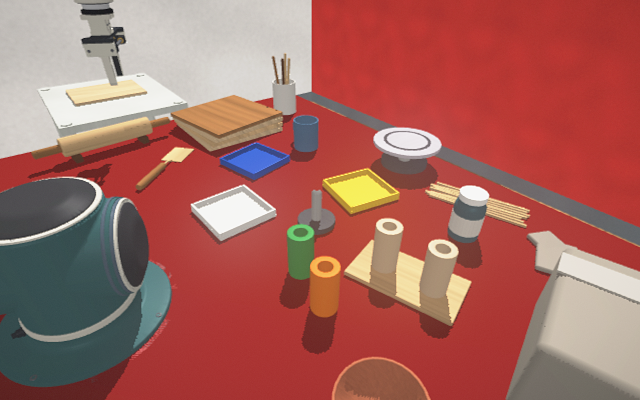

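The top view shows:
- **Buff sleeves** on the board at (432,207) and (484,192). The sleeve look-alikes are green at (388,277) and orange at (437,286).
- **Trays:** yellow at (315,145), blue at (170,207), and a white look-alike at (261,288).
- **Gauge** at (333,222), **jar** at (441,105) and **mug** at (168,117).

I choose the buff sleeves on the board. Next I'll measure and take one close crop.

```bash
cat > m.py <<'E'
from h import *
for n in("top","side"):
    im=dict(np.load(f"{n}0.npz")); P=world(im); hsv=cv2.cvtColor(im["pixels"],cv2.COLOR_BGR2HSV); ok=im["z_map"]>0
    X,Y,Z=P[...,0],P[...,1],P[...,2]
    def circ(name,m):
        p=P[m][:,:2].astype(np.float32)
        if len(p)<5: print(n,name,len(p)); return
        (c,r)=cv2.minEnclosingCircle(p); print(n,name,len(p),"encl c",np.round(c,4),"r",round(r,4),"mean",P[m].mean(0).round(4))
    def near(a,r=.06): return ok&(np.hypot(X-a[0],Y-a[1])<r)
    if n=="top":
        for nm,(u,v) in dict(s1=(432,207),s2=(484,190),g=(333,222),green=(388,277),orange=(437,286),jar=(445,98),mug=(168,110)).items():
            q=P[v-14:v+15,u-14:u+15]; b=q[...,2]; print(nm,"zmax",b.max().round(3),"med",np.median(q.reshape(-1,3),0).round(3))
    for nm,lo,hi in(("blue",(100,150,80),(125,255,255)),("yellow",(24,170,120),(34,255,255))):
        m=cv2.inRange(hsv,lo,hi)>0; m&=ok&(Z>-.01)&(Z<.03)
        k,l,s,c=cv2.connectedComponentsWithStats(m.astype(np.uint8)); i=1+s[1:,4].argmax(); m=l==i
        for t,mm in(("all",m),("rim",m&(Z>.016))):
            if mm.sum()>5:
                r=cv2.minAreaRect(P[mm][:,:2].astype(np.float32)*1000); print(n,nm,t,mm.sum(),np.round(r[0],1),np.round(r[1],1),round(r[2],1))
    # tall rings: top faces at z~.11
    m=ok&(Z>.104)&(Z<.118)&(X>.2)&(X<.7)&(Y<0.1)&(Y>-.45)
    k,l,s,c=cv2.connectedComponentsWithStats(m.astype(np.uint8))
    for i in range(1,k):
        if s[i,4]>15: circ("ring z%.3f px%s"%(np.median(Z[l==i]),c[i].round()),l==i)
    g=near((.30,-.03),.12)
    circ("base",g&(Z>.011)&(Z<.019)&(hsv[...,1]<120)); circ("pin",g&(Z>.03)&(Z<.1))
    circ("pintop",g&(Z>.088)&(Z<.1))
im=cv2.imread("pics/top0.png"); cv2.imwrite("pics/crop.png",cv2.resize(im[80:320,270:520],None,fx=2.5,fy=2.5,interpolation=cv2.INTER_CUBIC))
E
python3 m.py
```

```text
s1 zmax 1.087 med [ 0.49  -0.246  0.097]
s2 zmax 1.087 med [ 0.522 -0.357  0.102]
g zmax 1.087 med [ 0.471 -0.045  0.016]
green zmax 1.087 med [ 0.353 -0.153  0.089]
orange zmax 0.105 med [ 0.332 -0.249  0.093]
jar zmax 0.12 med [ 0.714 -0.284  0.114]
mug zmax 1.087 med [0.734 0.314 0.036]
top blue all 4719 [517.5 307.7] [150.7 149.8] 12.7
top blue rim 631 [517.2 307.1] [149.9 148.8] 12.6
top yellow all 3765 [654.3  -8.5] [148.7 149.4] 78.5
top yellow rim 498 [654.1  -8.5] [148.5 149.2] 78.6
top ring z0.114 px[446. 107.] 149 encl c [ 0.6994 -0.2835] r 0.024 mean [ 0.6931 -0.2829  0.1132]
top ring z0.110 px[485. 191.] 407 encl c [ 0.5138 -0.3491] r 0.0273 mean [ 0.5149 -0.3478  0.1095]
top ring z0.110 px[435. 206.] 402 encl c [ 0.4895 -0.2469] r 0.0263 mean [ 0.4885 -0.2469  0.1095]
top base 97 encl c [0.3321 0.0596] r 0.0688 mean [0.3164 0.0469 0.0169]
top pin 150 encl c [ 0.3478 -0.1364] r 0.0222 mean [ 0.346  -0.1297  0.0796]
top pintop 78 encl c [ 0.3482 -0.1372] r 0.0219 mean [ 0.3467 -0.131   0.0978]
side blue all 946 [515.3 309.4] [151.7 151.4] 13.0
side blue rim 164 [515.3 309.4] [151.7 151.4] 13.0
side yellow all 33 [586.7   5.9] [140.5  13.5] 77.3
side yellow rim 28 [581.6   7.1] [140.5   4.1] 76.7
side ring z0.113 px[468. 198.] 161 encl c [ 0.6989 -0.2849] r 0.0255 mean [ 0.6911 -0.2875  0.1112]
side ring z0.109 px[389. 227.] 334 encl c [ 0.4874 -0.2481] r 0.0266 mean [ 0.4855 -0.2498  0.1085]
side ring z0.109 px[442. 250.] 415 encl c [ 0.5135 -0.3491] r 0.0261 mean [ 0.5116 -0.3507  0.1086]
side base 204 encl c [ 0.3006 -0.0298] r 0.1194 mean [0.3199 0.0384 0.0154]
side pin 141 encl c [ 0.3437 -0.1384] r 0.0202 mean [ 0.339  -0.1375  0.0841]
side pintop 85 encl c [ 0.3436 -0.1374] r 0.0198 mean [ 0.3433 -0.1354  0.097 ]
```

View pics/crop.png

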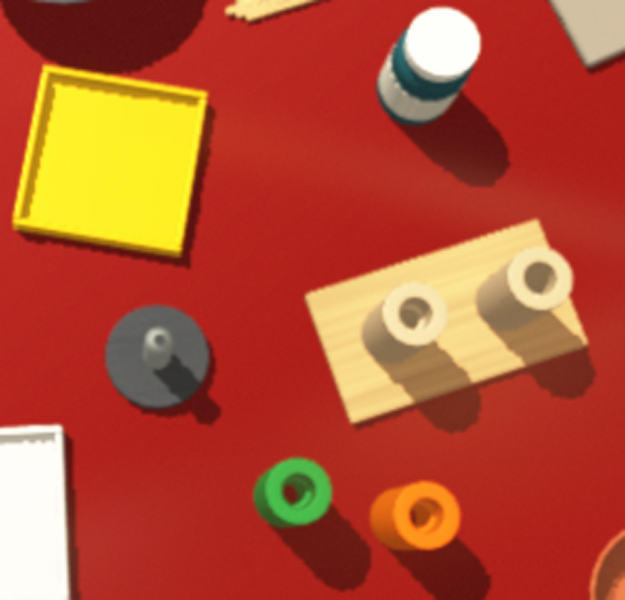

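The crop confirms the two plain buff sleeves on the board, at crop pixels (414,314) and (540,278). The gauge pin is at (158,345). I'm moving out over the gauge now so the wrist camera can refine its position on the way.

play_rows:
  rows:
    - [[17,-57,5],[0,0,-1],93]
    - [[34,-114,10],[0,0,-2],93]
    - [[51,-171,15],[0,0,-3],93]
    - [[68,-228,20],[0,0,-4],93]
    - [[85,-285,25],[0,0,-5],93]

```text
time: 0.72
position: [0.3502, 0.3337, 0.2569]
ee_rot: [0.598, 0.802, -0.0, -0.0]
force: [0.6, -0.0, 0.4]
finger_gap: 0.0931
```

play_rows:
  rows:
    - [[17,-57,5],[0,0,-0.3],93]
    - [[34,-114,10],[0,0,-0.3],93]
    - [[51,-171,15],[0,0,-0.3],93]
    - [[68,-228,20],[0,0,-0.3],93]
    - [[85,-285,25],[0,0,-0.3],93]

```text
time: 1.35
position: [0.4352, 0.0468, 0.2821]
ee_rot: [0.619, 0.786, -0.0, -0.0]
force: [0.5, 0.2, -0.3]
finger_gap: 0.0931
```

```bash
cat > g.py <<'E'
from h import *
for n in("top","side"):
    im=dict(np.load(f"{n}0.npz")); P=world(im); X,Y,Z=P[...,0],P[...,1],P[...,2]; ok=im["z_map"]>0
    g=ok&(np.hypot(X-.465,Y+.045)<.075)
    for nm,m in(("base",g&(Z>.009)&(Z<.02)),("pin",g&(Z>.03)&(Z<.085)),("pintop",g&(Z>.089)&(Z<.1))):
        p=P[m]; 
        if len(p)<5: print(n,nm,len(p)); continue
        c,r=cv2.minEnclosingCircle(p[:,:2].astype(np.float32)); print(n,nm,len(p),np.round(c,4),round(r,4),p.mean(0).round(4))
E
cat > w.py <<'E'
import sys
from h import *
from scipy.spatial.transform import Rotation as Ro
def wrist():
    o=env.get_obs(); im=env.get_image("wrist"); z=im["z_map"];K=im["mtx"];h,w=z.shape
    u,v=np.meshgrid(np.arange(w),np.arange(h)); T=im["tool_from_camera"]
    c=np.stack([(u-K[0,2])/K[0,0]*z,(v-K[1,2])/K[1,1]*z,z],-1)
    P=(c@T[:3,:3].T+T[:3,3])@Ro.from_quat(o["ee_rot"]).as_matrix().T+o["position"]
    return o,im,P,z>0
def st():
    o=env.get_obs(); R=Ro.from_quat(o["ee_rot"]).as_matrix()
    print("t",round(float(o["time"]),2),"pos",o["position"].round(4),"z",R[:,2].round(3),"jaw",R[:,1].round(3),"F",o["force"].round(1),"gap",round(float(o["finger_gap"]),4),"q",o["qpos"].round(2))
def rings(P,ok,lo,hi,pix=60):
    m=ok&(P[...,2]>lo)&(P[...,2]<hi)
    k,l,s,c=cv2.connectedComponentsWithStats(m.astype(np.uint8))
    for i in range(1,k):
        if s[i,4]>pix:
            p=P[l==i]; q,r=cv2.minEnclosingCircle(p[:,:2].astype(np.float32)); print("comp px",c[i].round(),"n",s[i,4],"z",np.median(p[:,2]).round(4),"c",np.round(q,4),"r",round(r,4),"mean",p.mean(0)[:2].round(4))
E
python3 g.py
python3 - <<'E'
from w import *
st(); o,im,P,ok=wrist(); cv2.imwrite("pics/w1.png",im["pixels"]); print(im["tool_from_camera"].round(3))
rings(P,ok,.104,.115); print("base");rings(P,ok,.011,.02,300); print("pin"); rings(P,ok,.085,.1,20)
E
```

```text
top base 1184 [ 0.4753 -0.0439] 0.0451 [ 0.4739 -0.0439  0.0149]
top pin 46 [ 0.4725 -0.0435] 0.0115 [ 0.4664 -0.042   0.0599]
top pintop 56 [ 0.4747 -0.044 ] 0.0111 [ 0.4743 -0.0444  0.0919]
side base 559 [ 0.4723 -0.0443] 0.046 [ 0.471  -0.0506  0.0143]
side pin 202 [ 0.4722 -0.0462] 0.0121 [ 0.4675 -0.0506  0.0581]
side pintop 25 [ 0.4714 -0.0456] 0.0085 [ 0.4701 -0.0472  0.0916]
t 1.35 pos [0.4352 0.0468 0.2821] z [-0.001 -0.    -1.   ] jaw [ 0.972  0.234 -0.001] F [ 0.5  0.2 -0.3] gap 0.0931 q [ 0.05 -0.42  1.84 -0.    1.72 -0.19]
[[-0.001 -0.97  -0.244  0.067]
 [ 1.    -0.001  0.001  0.001]
 [-0.001 -0.244  0.97  -0.151]
 [ 0.     0.     0.     1.   ]]
base
comp px [445.  35.] n 1321 z 0.0182 c [0.5306 0.2612] r 0.0785 mean [0.5369 0.2501]
comp px [569.  35.] n 356 z 0.0155 c [0.699  0.2954] r 0.0369 mean [0.6824 0.2856]
comp px [259. 104.] n 2536 z 0.018 c [0.3423 0.113 ] r 0.1048 mean [0.336  0.1191]
comp px [ 45. 137.] n 5055 z 0.0133 c [0.023 0.003] r 0.1148 mean [0.072  0.0137]
comp px [478. 215.] n 966 z 0.0179 c [0.6617 0.026 ] r 0.0841 mean [0.6547 0.0488]
comp px [600. 234.] n 697 z 0.0135 c [0.8386 0.0638] r 0.0441 mean [0.8318 0.0619]
comp px [336. 243.] n 2323 z 0.0133 c [ 0.4776 -0.0428] r 0.0449 mean [ 0.4756 -0.0369]
pin
comp px [625.  23.] n 577 z 0.0912 c [0.6903 0.2804] r 0.0253 mean [0.6842 0.2776]
comp px [  0. 158.] n 32 z 0.0859 c [ 0.085  -0.0028] r 0.0113 mean [ 0.0853 -0.002 ]
comp px [339. 268.] n 224 z 0.0886 c [ 0.4774 -0.043 ] r 0.0118 mean [ 0.4766 -0.0407]
comp px [223. 333.] n 822 z 0.0977 c [ 0.3554 -0.1481] r 0.0261 mean [ 0.3586 -0.1533]
comp px [195. 372.] n 207 z 0.0905 c [ 0.3319 -0.231 ] r 0.0211 mean [ 0.3316 -0.2232]
```

View pics/w1.png

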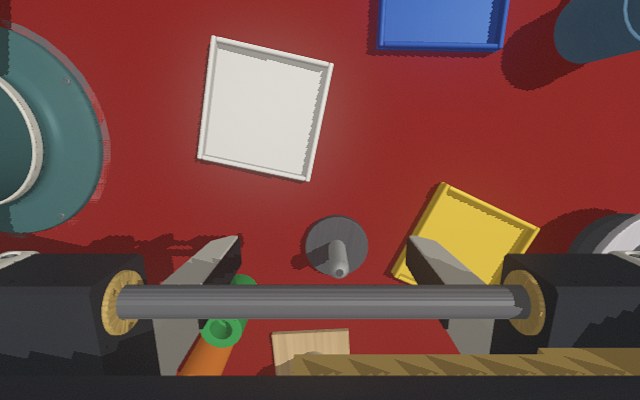

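The wrist view shows the gauge at (336,243), consistent with the fixed cameras to within about 3 mm: (0.475, −0.044). Next I'll move over the first sleeve.

play_rows:
  rows:
    - [[10,-59,-14],[0,0,0],93]
    - [[21,-118,-28],[0,0,0],93]
    - [[32,-177,-42],[0,0,0],93]
    - [[42,-236,-56],[0,0,0],93]
    - [[53,-294,-70],[0,0,0],93]

```text
time: 2.02
position: [0.4891, -0.2532, 0.2122]
ee_rot: [0.62, 0.784, -0.001, 0.001]
force: [0.4, 0.6, 0.8]
finger_gap: 0.0926
```

Run:
```python
from w import *
st(); o,im,P,ok=wrist(); cv2.imwrite("pics/w2.png",im["pixels"])
rings(P,ok,.104,.115);  print("base");rings(P[:,:,:],ok&(np.hypot(P[...,0]-.475,P[...,1]+.044)<.07),.011,.02,100)
```

```text
t 2.02 pos [ 0.4891 -0.2532  0.2122] z [-0.    -0.003 -1.   ] jaw [ 0.973  0.23  -0.001] F [0.4 0.6 0.8] gap 0.0926 q [-0.52 -0.15  1.74 -0.    1.55 -0.76]
comp px [326. 202.] n 2151 z 0.1084 c [ 0.4912 -0.2469] r 0.0259 mean [ 0.4912 -0.246 ]
comp px [329. 328.] n 715 z 0.1081 c [ 0.5188 -0.3539] r 0.0245 mean [ 0.521  -0.3617]
base
comp px [359.  12.] n 1796 z 0.0138 c [ 0.4822 -0.0617] r 0.0404 mean [ 0.4842 -0.0722]
```

View pics/w2.png

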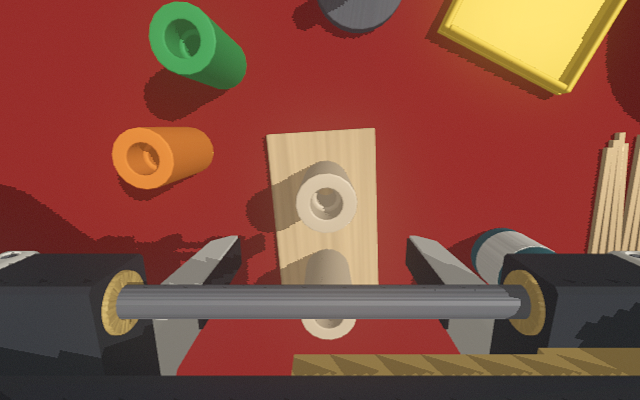

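The wrist view shows the first buff sleeve between the jaws at (326,202), measured at (0.4905, −0.247). I'll descend and grip it.

play_rows:
  rows:
    - [[1,6,-20],[0,0,0],93]
    - [[1,6,-60],[0,0,0],93]
    - [[1,6,-100],[0,0,0],93]
    - [[1,6,-125],[0,0,0],93]
    - [[1,6,-132],[0,0,0],93]

```text
time: 2.7
position: [0.4893, -0.2505, 0.0749]
ee_rot: [0.621, 0.784, -0.002, -0.002]
force: [0.5, 0.3, 0.2]
finger_gap: 0.093
```

play_rows:
  rows:
    - [[0,0,0],[0,0,0],75]
    - [[0,0,0],[0,0,0],60]
    - [[0,0,0],[0,0,0],45]
    - [[0,0,0],[0,0,0],45]
    - [[0,0,0],[0,0,0],45]

```text
time: 3.32
position: [0.4895, -0.2506, 0.0754]
ee_rot: [0.621, 0.784, -0.002, -0.001]
force: [1.8, 0.6, 2.0]
finger_gap: 0.0518
```

```bash
python3 -c "
from w import *
st()"
```

```text
t 3.33 pos [ 0.4895 -0.2506  0.0754] z [-0.005 -0.002 -1.   ] jaw [ 0.973  0.229 -0.005] F [1.8 0.6 2. ] gap 0.0518 q [-0.52 -0.07  1.89 -0.    1.32 -0.75]
```

The sleeve is gripped at a 51.8 mm opening. Next I lift it and carry it over the pin.

play_rows:
  rows:
    - [[0,0,15],[0,0,0],45]
    - [[0,0,50],[0,0,0],45]
    - [[0,0,90],[0,0,0],45]
    - [[0,20,120],[0,0,0],45]
    - [[-5,70,120],[0,0,0],45]

```text
time: 3.95
position: [0.4851, -0.1812, 0.1987]
ee_rot: [0.622, 0.783, -0.002, 0.0]
force: [0.7, 0.3, -3.7]
finger_gap: 0.0513
```

play_rows:
  rows:
    - [[-4,50,0],[0,0,0],45]
    - [[-8,95,0],[0,0,0],45]
    - [[-10,125,0],[0,0,0],45]
    - [[-10,134,0],[0,0,0],45]
    - [[-10,134,0],[0,0,0],45]

```text
time: 4.58
position: [0.4751, -0.0472, 0.1991]
ee_rot: [0.621, 0.783, -0.002, 0.001]
force: [-0.2, -0.8, -4.1]
finger_gap: 0.052
```

```bash
cat > chk.py <<'E'
from w import *
# held sleeve vs pin in both fixed views, via points above/below
st()
for n in("top","side"):
    im=env.get_image(n); P=world(im); X,Y,Z=P[...,0],P[...,1],P[...,2]; hsv=cv2.cvtColor(im["pixels"],cv2.COLOR_BGR2HSV)
    m=(im["z_map"]>0)&(np.hypot(X-.475,Y+.044)<.08)
    print(n,[(round(a,3),int((m&(Z>a)&(Z<a+.02)).sum())) for a in np.arange(0.0,.3,.02)])
    cv2.imwrite(f"pics/{n}_c.png",im["pixels"]); np.savez(f"{n}_c.npz",**im)
E
python3 chk.py; python3 -c "
import cv2,numpy as np
a=cv2.imread('pics/side_c.png')[100:280,220:420];b=cv2.imread('pics/top_c.png')[100:280,220:420]
cv2.imwrite('pics/c1.png',cv2.resize(np.hstack([a,b]),None,fx=2,fy=2))"
```

```text
t 4.58 pos [ 0.4751 -0.0472  0.1991] z [-0.001 -0.004 -1.   ] jaw [ 0.974  0.228 -0.002] F [-0.2 -0.8 -4.1] gap 0.052 q [-0.15 -0.32  1.9  -0.    1.56 -0.38]
top [(np.float64(0.0), 883), (np.float64(0.02), 1), (np.float64(0.04), 0), (np.float64(0.06), 0), (np.float64(0.08), 0), (np.float64(0.1), 0), (np.float64(0.12), 0), (np.float64(0.14), 2), (np.float64(0.16), 4), (np.float64(0.18), 3), (np.float64(0.2), 0), (np.float64(0.22), 0), (np.float64(0.24), 0), (np.float64(0.26), 21), (np.float64(0.28), 406)]
side [(np.float64(0.0), 888), (np.float64(0.02), 69), (np.float64(0.04), 70), (np.float64(0.06), 72), (np.float64(0.08), 71), (np.float64(0.1), 0), (np.float64(0.12), 61), (np.float64(0.14), 200), (np.float64(0.16), 201), (np.float64(0.18), 210), (np.float64(0.2), 274), (np.float64(0.22), 402), (np.float64(0.24), 180), (np.float64(0.26), 164), (np.float64(0.28), 552)]
```

View pics/c1.png

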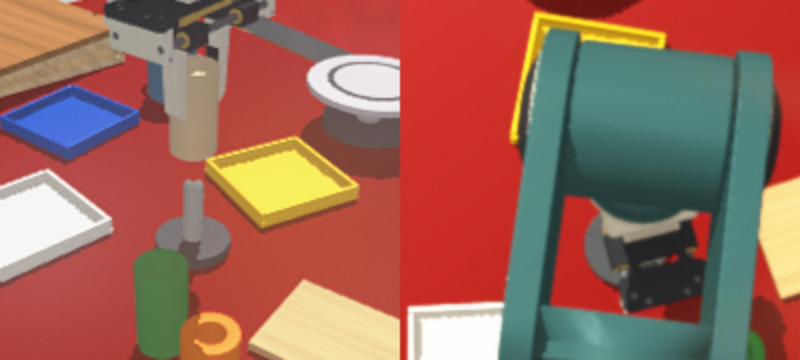

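The side view (left half) shows the sleeve held upright at (193,120), right above the pin at (193,210). I'll check the two axes with fixed-radius circle fits.

```bash
cat > ax.py <<'E'
from w import *
from scipy.optimize import least_squares
def axis(P,ok,zlo,zhi,r,c0=(.475,-.044),rad=.05):
    m=ok&(P[...,2]>zlo)&(P[...,2]<zhi)&(np.hypot(P[...,0]-c0[0],P[...,1]-c0[1])<rad); p=P[m]
    s=least_squares(lambda c:np.hypot(p[:,0]-c[0],p[:,1]-c[1])-r,c0,loss="soft_l1",f_scale=.001)
    return s.x.round(4),len(p),round(float(np.sqrt(np.mean(s.fun**2))),4)
E
python3 - <<'E'
from ax import *
for f in("side_c","side0"):
    im=dict(np.load(f+".npz")); P=world(im); ok=im["z_map"]>0
    print(f,"pin",axis(P,ok,.03,.085,.012,rad=.03),"base",axis(P,ok,.003,.012,.045,rad=.06))
    if f=="side_c": print("sleeve lo",axis(P,ok,.138,.16,.026),"hi",axis(P,ok,.16,.185,.026), "zmin", np.sort(P[ok&(P[...,2]>.11)&(np.hypot(P[...,0]-.475,P[...,1]+.044)<.035)][:,2])[:5])
    else: print("s1",axis(P,ok,.03,.1,.026,(.489,-.247)),"s2",axis(P,ok,.03,.1,.026,(.514,-.349)))
o,im,P,ok=wrist(); print("wrist pin",axis(P,ok,.03,.085,.012,rad=.03),"sleeve",axis(P,ok,.138,.23,.026))
E
```

```text
side_c pin (array([ 0.4739, -0.0432]), 199, 0.001) base (array([ 0.4741, -0.0433]), 71, 0.001)
sleeve lo (array([ 0.4722, -0.0442]), 223, 0.0009) hi (array([ 0.4723, -0.0441]), 241, 0.0012) zmin [0.13282179 0.13322522 0.13388206 0.13407998 0.13408208]
side0 pin (array([ 0.4739, -0.0435]), 202, 0.0009) base (array([ 0.474 , -0.0431]), 71, 0.001)
s1 (array([ 0.4883, -0.247 ]), 783, 0.0032) s2 (array([ 0.5151, -0.3486]), 924, 0.0035)
wrist pin (array([ 0.4776, -0.0437]), 90, 0.0002) sleeve (array([ 0.4755, -0.0446]), 7037, 0.0085)
```

The side view puts the pin 1.7 mm in x and 1.0 mm in y from the sleeve axis. I'll correct for that and descend gently.

play_rows:
  rows:
    - [[2,1,-10],[0,0,0],45]
    - [[2,1,-22],[0,0,0],45]
    - [[2,1,-32],[0,0,0],45]
    - [[2,1,-34],[0,0,0],45]
    - [[2,1,-34],[0,0,0],45]

```text
time: 5.35
position: [0.4771, -0.047, 0.1647]
ee_rot: [0.622, 0.783, -0.002, 0.0]
force: [0.1, -0.0, -3.7]
finger_gap: 0.0517
```

play_rows:
  rows:
    - [[0,0,-5],[0,0,0],45]
    - [[0,0,-10],[0,0,0],45]
    - [[0,0,-15],[0,0,0],45]
    - [[0,0,-20],[0,0,0],45]
    - [[0,0,-20],[0,0,0],45]

```text
time: 5.98
position: [0.4769, -0.047, 0.1442]
ee_rot: [0.622, 0.783, -0.002, 0.0]
force: [0.9, -0.5, -4.0]
finger_gap: 0.0516
```

play_rows:
  rows:
    - [[0,0,-4],[0,0,0],45]
    - [[0,0,-8],[0,0,0],45]
    - [[0,0,-11],[0,0,0],45]
    - [[0,0,-12],[0,0,0],45]
    - [[0,0,-12],[0,0,0],45]

```text
time: 6.6
position: [0.4769, -0.047, 0.1322]
ee_rot: [0.622, 0.783, -0.002, 0.0]
force: [-0.0, 0.7, -4.5]
finger_gap: 0.0516
```

play_rows:
  rows:
    - [[0,0,-1],[0,0,0],45]
    - [[0,0,-2],[0,0,0],45]
    - [[0,0,-3],[0,0,0],45]
    - [[0,0,-4],[0,0,0],45]
    - [[0,0,-4],[0,0,0],45]

```text
time: 7.22
position: [0.4773, -0.0471, 0.1299]
ee_rot: [0.622, 0.783, -0.002, 0.001]
force: [-6.7, -0.1, 15.0]
finger_gap: 0.0517
```

Contact came with the sleeve's lower end near 0.065 m, which is about 50 mm above the seat. I'll ease off, release so it rests freely, then check its height.

play_rows:
  rows:
    - [[-0.5,0,1],[0,0,0],45]
    - [[-0.5,0,1],[0,0,0],45]
    - [[-0.5,0,1],[0,0,0],54]
    - [[-0.5,0,1],[0,0,0],58]
    - [[-0.5,0,1],[0,0,0],62]

```text
time: 7.85
position: [0.4768, -0.0471, 0.131]
ee_rot: [0.622, 0.783, -0.002, 0.001]
force: [0.1, -0.9, -0.1]
finger_gap: 0.0611
```

play_rows:
  rows:
    - [[0,0,0],[0,0,0],66]
    - [[0,0,0],[0,0,0],70]
    - [[0,0,0],[0,0,0],70]
    - [[0,0,0],[0,0,0],70]
    - [[0,0,0],[0,0,0],70]

```text
time: 8.48
position: [0.4768, -0.0471, 0.131]
ee_rot: [0.622, 0.783, -0.002, 0.001]
force: [0.3, 1.0, -0.1]
finger_gap: 0.0699
```

```bash
cat > rest.py <<'E'
from ax import *
st(); im=env.get_image("side"); P=world(im); ok=im["z_map"]>0
near=ok&(np.hypot(P[...,0]-.475,P[...,1]+.044)<.035)
for lo in(.03,.05,.07,.09,.11): 
    m=near&(P[...,2]>lo)&(P[...,2]<lo+.02)
    if m.sum()>20: print(lo,m.sum(),axis(P,ok,lo,lo+.02,.026 if m.sum()>100 else .012))
u=np.where(near)[1]; print("hist",np.histogram(P[near][:,2],np.arange(.01,.2,.005)))
cv2.imwrite("pics/rest.png",cv2.resize(im["pixels"][130:260,240:400],None,fx=3,fy=3))
E
python3 rest.py
```

```text
t 8.47 pos [ 0.4768 -0.0471  0.131 ] z [-0.001 -0.004 -1.   ] jaw [ 0.974  0.226 -0.002] F [ 0.3  1.  -0.1] gap 0.0699 q [-0.15 -0.28  1.98 -0.    1.44 -0.38]
0.03 66 (array([ 0.4735, -0.0433]), 66, 0.0009)
0.05 57 (array([ 0.4624, -0.0552]), 57, 0.0059)
0.07 166 (array([ 0.474 , -0.0434]), 166, 0.0009)
0.09 166 (array([ 0.4738, -0.0433]), 166, 0.0009)
0.11 150 (array([ 0.4747, -0.0436]), 189, 0.0079)
hist (array([236,  82,  16,  22,  14,  17,  19,  16,  16,   0,   2,  39,  40,
        43,  44,  39,  46,  44,  41,  35,  35,  38,  38,  39,  40,  37,
        38,  39,  55,  68, 144,  19,   9,   6,   2,   2,   0]), array([0.01 , 0.015, 0.02 , 0.025, 0.03 , 0.035, 0.04 , 0.045, 0.05 ,
       0.055, 0.06 , 0.065, 0.07 , 0.075, 0.08 , 0.085, 0.09 , 0.095,
       0.1  , 0.105, 0.11 , 0.115, 0.12 , 0.125, 0.13 , 0.135, 0.14 ,
       0.145, 0.15 , 0.155, 0.16 , 0.165, 0.17 , 0.175, 0.18 , 0.185,
       0.19 , 0.195]))
```

View pics/rest.png

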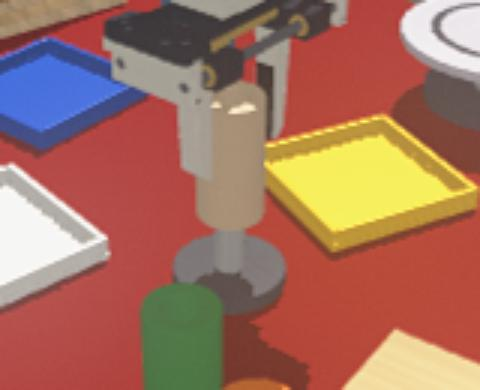

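The sleeve rests partway on the pin with its lower end at about 0.065 m, upright with a clear gap above the base. It is too tight, so it goes to the yellow tray. Now regrip and lift.

play_rows:
  rows:
    - [[0,3,0],[0,0,0],70]
    - [[0,3,0],[0,0,0],60]
    - [[0,3,0],[0,0,0],45]
    - [[0,3,0],[0,0,0],45]
    - [[0,3,0],[0,0,0],45]

```text
time: 9.15
position: [0.4768, -0.0441, 0.131]
ee_rot: [0.622, 0.783, -0.002, 0.001]
force: [-0.1, 0.4, 1.1]
finger_gap: 0.0517
```

play_rows:
  rows:
    - [[0,0,8],[0,0,0],45]
    - [[0,0,22],[0,0,0],45]
    - [[0,0,42],[0,0,0],45]
    - [[0,0,60],[0,0,0],45]
    - [[0,0,65],[0,0,0],45]

```text
time: 9.78
position: [0.4773, -0.0442, 0.1979]
ee_rot: [0.622, 0.783, -0.001, 0.002]
force: [1.0, 0.4, -3.8]
finger_gap: 0.0515
```

play_rows:
  rows:
    - [[45,15,0],[0,0,0],45]
    - [[95,33,0],[0,0,0],45]
    - [[145,51,-10],[0,0,0],45]
    - [[175,62,-30],[0,0,0],45]
    - [[185,65,-50],[0,0,0],45]

```text
time: 10.4
position: [0.6632, 0.0215, 0.1462]
ee_rot: [0.622, 0.783, -0.002, 0.001]
force: [0.1, 0.1, -3.9]
finger_gap: 0.0515
```

Run:
```python
from ax import *
st()
im=env.get_image("side"); P=world(im); ok=im["z_map"]>0
m=ok&(np.hypot(P[...,0]-.66,P[...,1]-.02)<.05)&(P[...,2]>.03)&(P[...,2]<.2); print("zmin",np.sort(P[m][:,2])[:4].round(4))
print("sleeve",axis(P,ok,.09,.12,.026,(.66,.02)), axis(P,ok,.12,.15,.026,(.66,.02)))
cv2.imwrite("pics/y1.png",im["pixels"])
```

```text
t 10.4 pos [0.6632 0.0215 0.1462] z [-0.    -0.004 -1.   ] jaw [ 0.974  0.227 -0.001] F [ 0.1  0.1 -3.9] gap 0.0515 q [-0.    0.13  1.57 -0.    1.44 -0.23]
zmin [0.08   0.08   0.0804 0.0806]
sleeve (array([0.6602, 0.0224]), 208, 0.0012) (array([0.6586, 0.023 ]), 209, 0.0055)
```

play_rows:
  rows:
    - [[0,0,-20],[0,0,0],45]
    - [[0,0,-42],[0,0,0],45]
    - [[0,0,-60],[0,0,0],45]
    - [[0,0,-69],[0,0,0],45]
    - [[0,0,-69],[0,0,0],45]

```text
time: 11.08
position: [0.6623, 0.0213, 0.0739]
ee_rot: [0.622, 0.783, -0.003, -0.0]
force: [-0.1, 0.2, -3.2]
finger_gap: 0.0513
```

play_rows:
  rows:
    - [[0,0,-1],[0,0,0],45]
    - [[0,0,-2],[0,0,0],45]
    - [[0,0,-3],[0,0,0],45]
    - [[0,0,-4],[0,0,0],45]
    - [[0,0,-4],[0,0,0],45]

```text
time: 11.7
position: [0.6627, 0.0211, 0.0721]
ee_rot: [0.622, 0.783, -0.002, 0.001]
force: [-7.7, -2.1, 14.1]
finger_gap: 0.0513
```

It touches down at TCP z 0.072, as predicted. Ease off, open slowly and retreat upward.

play_rows:
  rows:
    - [[-0.5,0,0.3],[0,0,0],45]
    - [[-0.5,0,0.3],[0,0,0],53]
    - [[-0.5,0,0.3],[0,0,0],60]
    - [[-0.5,0,0.3],[0,0,0],72]
    - [[-0.5,0,0.3],[0,0,0],82]

```text
time: 12.32
position: [0.6622, 0.0212, 0.0724]
ee_rot: [0.622, 0.783, -0.002, 0.0]
force: [0.2, -0.0, -0.7]
finger_gap: 0.0754
```

play_rows:
  rows:
    - [[0,0,0],[0,0,0],93]
    - [[0,0,10],[0,0,0],93]
    - [[0,0,50],[0,0,0],93]
    - [[0,0,95],[0,0,0],93]
    - [[0,0,135],[0,0,0],93]

```text
time: 12.95
position: [0.6622, 0.0211, 0.21]
ee_rot: [0.622, 0.783, -0.002, 0.001]
force: [0.2, -0.2, -0.1]
finger_gap: 0.0927
```

play_rows:
  rows:
    - [[-20,-56,0],[0,0,0],93]
    - [[-42,-112,0],[0,0,0],93]
    - [[-65,-168,0],[0,0,0],93]
    - [[-87,-224,0],[0,0,0],93]
    - [[-110,-280,0],[0,0,0],93]

```text
time: 13.58
position: [0.5513, -0.2605, 0.211]
ee_rot: [0.622, 0.783, -0.002, 0.001]
force: [0.7, -0.6, 0.4]
finger_gap: 0.0929
```

Run:
```python
from ax import *
st()
im=env.get_image("side"); P=world(im); ok=im["z_map"]>0
print("a in tray",axis(P,ok,.03,.06,.026,(.66,.02)), axis(P,ok,.07,.1,.026,(.66,.02)))
print("b",axis(P,ok,.03,.1,.026,(.515,-.349)))
cv2.imwrite("pics/y2.png",cv2.resize(im["pixels"][90:340,200:520],None,fx=2,fy=2))
o,im,P,ok=wrist(); rings(P,ok,.100,.115)
```

```text
t 13.57 pos [ 0.5513 -0.2605  0.211 ] z [-0.    -0.005 -1.   ] jaw [ 0.974  0.226 -0.001] F [ 0.7 -0.6  0.4] gap 0.0929 q [-0.48 -0.02  1.62 -0.    1.54 -0.71]
a in tray (array([0.6595, 0.0222]), 190, 0.0013) (array([0.6594, 0.0221]), 221, 0.004)
b (array([ 0.5151, -0.3485]), 926, 0.0034)
comp px [496. 258.] n 1553 z 0.1131 c [ 0.7109 -0.2751] r 0.0269 mean [ 0.7022 -0.2731]
comp px [268. 273.] n 921 z 0.108 c [ 0.5173 -0.3443] r 0.0254 mean [ 0.5155 -0.3322]
```

View pics/y2.png

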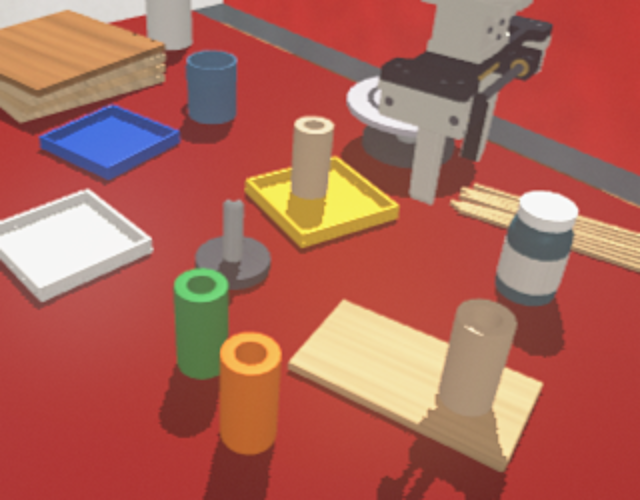

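The first sleeve stands upright in the yellow tray at (312,160). The second stands on the board at (475,360), with robot-frame position about (0.516, −0.348). On to it.

play_rows:
  rows:
    - [[-17,-44,0],[0,0,0],93]
    - [[-35,-88,0],[0,0,0],93]
    - [[-35,-88,-40],[0,0,0],93]
    - [[-35,-88,-70],[0,0,0],93]
    - [[-35,-88,-70],[0,0,0],93]

```text
time: 14.3
position: [0.5147, -0.3503, 0.1393]
ee_rot: [0.624, 0.782, -0.002, -0.0]
force: [-0.1, 0.4, 0.7]
finger_gap: 0.0928
```

Run:
```python
from ax import *
st()
im=env.get_image("side"); P=world(im); ok=im["z_map"]>0
print("b",axis(P,ok,.03,.09,.026,(.515,-.349)))
o,im,P,ok=wrist(); rings(P,ok,.100,.115)
```

```text
t 14.3 pos [ 0.5147 -0.3503  0.1393] z [-0.003 -0.004 -1.   ] jaw [ 0.975  0.222 -0.004] F [-0.1  0.4  0.7] gap 0.0928 q [-0.64  0.04  1.67 -0.01  1.43 -0.86]
b (array([ 0.5152, -0.3485]), 734, 0.0014)
comp px [628. 212.] n 1550 z 0.1073 c [ 0.703  -0.2909] r 0.0253 mean [ 0.6925 -0.2928]
comp px [326. 234.] n 4057 z 0.1083 c [ 0.5176 -0.3485] r 0.026 mean [ 0.5174 -0.3473]
```

play_rows:
  rows:
    - [[3,2,-10],[0,0,0],93]
    - [[3,2,-30],[0,0,0],93]
    - [[3,2,-50],[0,0,0],93]
    - [[3,2,-60],[0,0,0],93]
    - [[3,2,-60],[0,0,0],93]

```text
time: 15.02
position: [0.5184, -0.3488, 0.0813]
ee_rot: [0.624, 0.782, -0.002, 0.001]
force: [-0.8, 0.1, 0.2]
finger_gap: 0.0931
```

play_rows:
  rows:
    - [[0,0,0],[0,0,0],75]
    - [[0,0,0],[0,0,0],60]
    - [[0,0,0],[0,0,0],45]
    - [[0,0,0],[0,0,0],45]
    - [[0,0,0],[0,0,0],45]

```text
time: 15.65
position: [0.5183, -0.3489, 0.0814]
ee_rot: [0.624, 0.782, -0.003, 0.001]
force: [-0.8, -0.5, 2.2]
finger_gap: 0.0515
```

play_rows:
  rows:
    - [[0,0,15],[0,0,0],45]
    - [[0,0,50],[0,0,0],45]
    - [[0,0,90],[0,0,0],45]
    - [[0,20,118],[0,0,0],45]
    - [[-5,70,118],[0,0,0],45]

```text
time: 16.27
position: [0.5139, -0.2794, 0.2026]
ee_rot: [0.624, 0.781, -0.002, 0.003]
force: [1.3, 0.7, -3.7]
finger_gap: 0.052
```

play_rows:
  rows:
    - [[-9,55,0],[0,0,0],45]
    - [[-18,112,0],[0,0,0],45]
    - [[-27,170,0],[0,0,0],45]
    - [[-35,220,0],[0,0,0],45]
    - [[-37,235,0],[0,0,0],45]

```text
time: 16.9
position: [0.4763, -0.0422, 0.2037]
ee_rot: [0.623, 0.782, -0.002, 0.004]
force: [0.7, 0.4, -3.1]
finger_gap: 0.0514
```

play_rows:
  rows:
    - [[0,0,0],[0,0,0],45]
    - [[0,0,0],[0,0,0],45]

```text
time: 17.15
position: [0.4765, -0.043, 0.204]
ee_rot: [0.624, 0.782, -0.002, 0.004]
force: [0.6, 0.1, -2.7]
finger_gap: 0.0515
```

Run:
```python
from ax import *
st()
im=env.get_image("side"); P=world(im); ok=im["z_map"]>0
print("pin",axis(P,ok,.03,.085,.012,rad=.03),"sleeve lo",axis(P,ok,.136,.158,.026),"hi",axis(P,ok,.158,.18,.026), "zmin", np.sort(P[ok&(P[...,2]>.11)&(np.hypot(P[...,0]-.475,P[...,1]+.044)<.035)][:,2])[:5])
```

```text
t 17.15 pos [ 0.4765 -0.043   0.204 ] z [ 0.003 -0.008 -1.   ] jaw [0.975 0.222 0.002] F [ 0.6  0.1 -2.7] gap 0.0515 q [-0.14 -0.32  1.89 -0.01  1.57 -0.36]
pin (array([ 0.4739, -0.0435]), 195, 0.0009) sleeve lo (array([ 0.4738, -0.0423]), 212, 0.0009) hi (array([ 0.474 , -0.0423]), 227, 0.001) zmin [0.1322871  0.1325743  0.13269538 0.13347452 0.13353167]
```

play_rows:
  rows:
    - [[0,-1.2,-10],[0,0.03,0],45]
    - [[0,-1.2,-22],[0,0.03,0],45]
    - [[0,-1.2,-32],[0,0.03,0],45]
    - [[0,-1.2,-34],[0,0.03,0],45]
    - [[0,-1.2,-34],[0,0.03,0],45]

```text
time: 17.82
position: [0.4765, -0.0443, 0.1697]
ee_rot: [0.624, 0.782, -0.004, 0.001]
force: [-0.8, 0.1, -4.2]
finger_gap: 0.0514
```

play_rows:
  rows:
    - [[0,0,-5],[0,0,0],45]
    - [[0,0,-10],[0,0,0],45]
    - [[0,0,-15],[0,0,0],45]
    - [[0,0,-20],[0,0,0],45]
    - [[0,0,-20],[0,0,0],45]

```text
time: 18.45
position: [0.4763, -0.0443, 0.1493]
ee_rot: [0.624, 0.782, -0.004, 0.001]
force: [0.9, 0.6, -3.8]
finger_gap: 0.0516
```

play_rows:
  rows:
    - [[0,0,-3],[0,0,0],45]
    - [[0,0,-6],[0,0,0],45]
    - [[0,0,-9],[0,0,0],45]
    - [[0,0,-10],[0,0,0],45]
    - [[0,0,-10],[0,0,0],45]

```text
time: 19.08
position: [0.4763, -0.0443, 0.1392]
ee_rot: [0.624, 0.782, -0.004, 0.001]
force: [-0.2, -0.3, -3.6]
finger_gap: 0.0517
```

play_rows:
  rows:
    - [[0,0,-1.5],[0,0,0],45]
    - [[0,0,-3],[0,0,0],45]
    - [[0,0,-4.5],[0,0,0],45]
    - [[0,0,-5.5],[0,0,0],45]
    - [[0,0,-5.5],[0,0,0],45]

```text
time: 19.7
position: [0.4763, -0.0443, 0.1336]
ee_rot: [0.624, 0.782, -0.004, 0.001]
force: [-0.2, 0.2, -3.7]
finger_gap: 0.0519
```

The second sleeve has passed the stopping height with no contact force. Continuing down.

play_rows:
  rows:
    - [[0,0,-2],[0,0,0],45]
    - [[0,0,-5],[0,0,0],45]
    - [[0,0,-8],[0,0,0],45]
    - [[0,0,-10],[0,0,0],45]
    - [[0,0,-10],[0,0,0],45]

```text
time: 20.32
position: [0.4762, -0.0443, 0.1235]
ee_rot: [0.624, 0.782, -0.004, 0.001]
force: [1.0, -1.0, -4.1]
finger_gap: 0.0514
```

play_rows:
  rows:
    - [[0,0,-4],[0,0,0],45]
    - [[0,0,-9],[0,0,0],45]
    - [[0,0,-14],[0,0,0],45]
    - [[0,0,-18],[0,0,0],45]
    - [[0,0,-18],[0,0,0],45]

```text
time: 20.95
position: [0.4761, -0.0443, 0.1051]
ee_rot: [0.624, 0.782, -0.004, 0.001]
force: [-0.7, -0.1, -3.6]
finger_gap: 0.0513
```

play_rows:
  rows:
    - [[0,0,-4],[0,0,0],45]
    - [[0,0,-8],[0,0,0],45]
    - [[0,0,-12],[0,0,0],45]
    - [[0,0,-14],[0,0,0],45]
    - [[0,0,-14],[0,0,0],45]

```text
time: 21.58
position: [0.476, -0.0443, 0.0909]
ee_rot: [0.624, 0.782, -0.004, 0.001]
force: [0.4, 0.3, -3.0]
finger_gap: 0.0516
```

play_rows:
  rows:
    - [[0,0,-1.5],[0,0,0],45]
    - [[0,0,-3],[0,0,0],45]
    - [[0,0,-4.5],[0,0,0],45]
    - [[0,0,-5.5],[0,0,0],45]
    - [[0,0,-5.5],[0,0,0],45]

```text
time: 22.2
position: [0.4761, -0.0444, 0.0863]
ee_rot: [0.624, 0.782, -0.004, 0.001]
force: [-6.1, 0.9, 7.6]
finger_gap: 0.0519
```

Seat contact came at the predicted height, TCP 0.086. Release so it rests, and check.

play_rows:
  rows:
    - [[0,0,0.2],[0,0,0],45]
    - [[0,0,0.2],[0,0,0],54]
    - [[0,0,0.2],[0,0,0],60]
    - [[0,0,0.2],[0,0,0],66]
    - [[0,0,0.2],[0,0,0],70]

```text
time: 22.82
position: [0.4761, -0.0444, 0.0866]
ee_rot: [0.624, 0.782, -0.004, 0.001]
force: [-0.2, 0.5, 0.2]
finger_gap: 0.069
```

play_rows:
  rows:
    - [[0,0,0],[0,0,0],70]
    - [[0,0,0],[0,0,0],70]
    - [[0,0,0],[0,0,0],70]

```text
time: 23.2
position: [0.4762, -0.0444, 0.0866]
ee_rot: [0.624, 0.782, -0.004, 0.001]
force: [0.5, -0.1, -0.1]
finger_gap: 0.0703
```

```bash
python3 rest.py | head -8
```

```text
t 23.2 pos [ 0.4762 -0.0444  0.0866] z [-0.004 -0.007 -1.   ] jaw [ 0.975  0.222 -0.005] F [ 0.5 -0.1 -0.1] gap 0.0703 q [-0.14 -0.24  2.03 -0.01  1.36 -0.36]
0.03 156 (array([ 0.4731, -0.0438]), 156, 0.001)
0.05 143 (array([ 0.4729, -0.0437]), 143, 0.0009)
0.07 143 (array([ 0.4733, -0.044 ]), 183, 0.0084)
0.09 196 (array([ 0.4736, -0.0447]), 258, 0.01)
0.11 196 (array([ 0.4827, -0.0473]), 270, 0.0116)
hist (array([ 98,  62,  40,  37,  37,  39,  38,  42,  36,  39,  35,  33,  33,
        33,  38,  39,  32,  40,  56,  68, 141,  34,  10,  11,   5,   3,
```

View pics/rest.png

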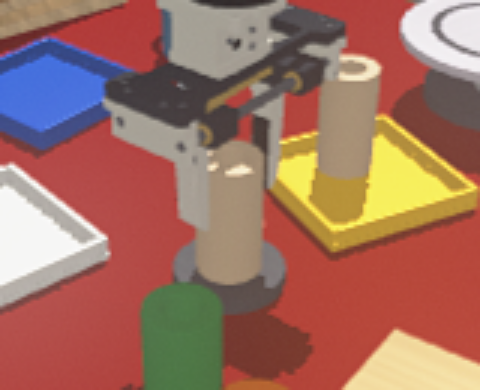

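Fully home, sitting on the base at (230,265), so it goes to the blue tray. Regrip, lift and carry.

play_rows:
  rows:
    - [[0,0,0],[0,0,0],60]
    - [[0,0,0],[0,0,0],45]
    - [[0,0,0],[0,0,0],45]
    - [[0,0,0],[0,0,0],45]
    - [[0,0,6],[0,0,0],45]

```text
time: 23.88
position: [0.4757, -0.0443, 0.0921]
ee_rot: [0.624, 0.782, -0.004, 0.0]
force: [0.1, -0.4, -3.4]
finger_gap: 0.0519
```

play_rows:
  rows:
    - [[0,0,18],[0,0,0],45]
    - [[0,0,40],[0,0,0],45]
    - [[0,0,65],[0,0,0],45]
    - [[0,0,90],[0,0,0],45]
    - [[0,0,105],[0,0,0],45]

```text
time: 24.5
position: [0.476, -0.0443, 0.1994]
ee_rot: [0.624, 0.782, -0.004, 0.001]
force: [0.1, 0.6, -2.9]
finger_gap: 0.0514
```

play_rows:
  rows:
    - [[5,40,0],[0,0,0],45]
    - [[12,98,0],[0,0,0],45]
    - [[20,156,0],[0,0,0],45]
    - [[27,214,0],[0,0,0],45]
    - [[34,272,0],[0,0,0],45]

```text
time: 25.12
position: [0.5098, 0.2297, 0.1997]
ee_rot: [0.624, 0.782, -0.004, 0.001]
force: [0.7, 0.0, -3.4]
finger_gap: 0.0514
```

play_rows:
  rows:
    - [[5,45,0],[0,0,0],45]
    - [[9,72,0],[0,0,0],45]
    - [[9,78,-20],[0,0,0],45]
    - [[9,78,-55],[0,0,0],45]
    - [[9,78,-70],[0,0,0],45]

```text
time: 25.75
position: [0.5178, 0.3065, 0.1269]
ee_rot: [0.624, 0.782, -0.006, 0.001]
force: [-0.1, 0.2, -3.1]
finger_gap: 0.0518
```

play_rows:
  rows:
    - [[0,0,-15],[0,0,0],45]
    - [[0,0,-32],[0,0,0],45]
    - [[0,0,-42],[0,0,0],45]
    - [[0,0,-46],[0,0,0],45]
    - [[0,0,-46],[0,0,0],45]

```text
time: 26.38
position: [0.5179, 0.3066, 0.0811]
ee_rot: [0.624, 0.782, -0.006, 0.001]
force: [-0.8, -0.3, -3.5]
finger_gap: 0.0514
```

Run:
```python
from ax import *
st()
im=env.get_image("side"); P=world(im); ok=im["z_map"]>0
print("sleeve b",axis(P,ok,.035,.06,.026,(.516,.308)))
m=ok&(np.hypot(P[...,0]-.516,P[...,1]-.308)<.027)&(P[...,2]<.1); print("zmin",np.sort(P[m][:,2])[:5].round(4))
```

```text
t 26.38 pos [0.5179 0.3066 0.0811] z [-0.006 -0.009 -1.   ] jaw [ 0.975  0.222 -0.008] F [-0.8 -0.3 -3.5] gap 0.0514 q [ 0.49  0.05  1.77 -0.01  1.34  0.27]
sleeve b (array([0.5145, 0.3073]), 135, 0.0015)
zmin [0.0029 0.0033 0.0035 0.0037 0.004 ]
```

play_rows:
  rows:
    - [[0,0,-1],[0,0,0],45]
    - [[0,0,-2],[0,0,0],45]
    - [[0,0,-3],[0,0,0],45]
    - [[0,0,-4],[0,0,0],45]
    - [[0,0,-4],[0,0,0],45]

```text
time: 27.05
position: [0.518, 0.3067, 0.0776]
ee_rot: [0.624, 0.782, -0.005, 0.001]
force: [-1.9, -0.3, 0.9]
finger_gap: 0.0518
```

Light touchdown at TCP 0.0776. Release slowly and retreat.

play_rows:
  rows:
    - [[0,0,-0.3],[0,0,0],45]
    - [[0,0,-0.3],[0,0,0],53]
    - [[0,0,-0.3],[0,0,0],60]
    - [[0,0,-0.3],[0,0,0],72]
    - [[0,0,-0.3],[0,0,0],82]

```text
time: 27.68
position: [0.5181, 0.3067, 0.0774]
ee_rot: [0.624, 0.782, -0.005, 0.001]
force: [0.3, -0.1, -0.7]
finger_gap: 0.0756
```

play_rows:
  rows:
    - [[0,0,0],[0,0,0],93]
    - [[0,0,10],[0,0,0],93]
    - [[0,0,50],[0,0,0],93]
    - [[0,0,95],[0,0,0],93]
    - [[0,0,140],[0,0,0],93]

```text
time: 28.3
position: [0.518, 0.3066, 0.2196]
ee_rot: [0.624, 0.782, -0.005, 0.001]
force: [-0.3, 0.7, -0.2]
finger_gap: 0.0929
```

play_rows:
  rows:
    - [[-30,40,10],[0,0,0],93]
    - [[-60,80,20],[0,0,0],93]
    - [[-90,120,30],[0,0,0],93]
    - [[-110,160,30],[0,0,0],93]
    - [[-120,180,30],[0,0,0],93]

```text
time: 28.92
position: [0.3968, 0.4882, 0.2503]
ee_rot: [0.623, 0.782, -0.005, 0.001]
force: [0.5, -0.0, -0.2]
finger_gap: 0.0929
```

Run:
```python
from ax import *
st()
im=env.get_image("side"); P=world(im); ok=im["z_map"]>0
for nm,c in(("a",(.66,.022)),("b",(.515,.307))):
    print(nm,axis(P,ok,.03,.06,.026,c),axis(P,ok,.07,.1,.026,c),"top z",np.percentile(P[ok&(np.hypot(P[...,0]-c[0],P[...,1]-c[1])<.03)&(P[...,2]<.15)][:,2],98).round(4))
t=env.get_image("top")
cv2.imwrite("pics/end.png",np.hstack([cv2.resize(im["pixels"][80:340,180:520],(400,306)),cv2.resize(t["pixels"][60:320,100:510],(400,254))[:,:].copy().repeat(1,0)[:254] if 0 else cv2.resize(t["pixels"][60:320,100:510],(400,306))]))
```

```text
t 28.93 pos [0.3968 0.4882 0.2503] z [-0.005 -0.008 -1.   ] jaw [ 0.975  0.223 -0.006] F [ 0.5 -0.  -0.2] gap 0.0929 q [ 0.85  0.02  1.52 -0.    1.62  0.62]
a (array([0.6597, 0.0221]), 186, 0.0011) (array([0.6597, 0.0219]), 226, 0.0043) top z 0.1061
b (array([0.5141, 0.3074]), 166, 0.0014) (array([0.5138, 0.3072]), 186, 0.0037) top z 0.1059
```

View pics/end.png

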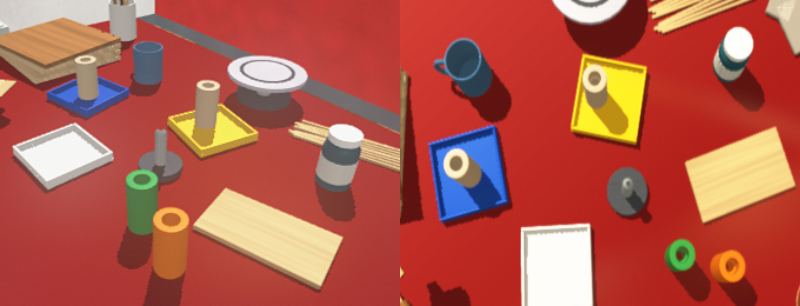

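Both sleeves stand upright in their trays, at (207,105) in the yellow and (87,80) in the blue (side half). The jar, mug and look-alikes are where they were. Handing in.

```bash
python3 -c "
from cell import env
print(env.finish_job())"
```

```text
the job is handed in; nothing more can be done
None
```

Both sleeves are gauged and standing upright in their trays, and the job is handed in at about 29 s of the 72 s allowed.

- **First sleeve** (the one nearer the gauge): it stopped on the pin with its lower end about 50 mm above the seat, under about 15 N of contact. I released it to rest there, then stood it in the yellow tray before touching the second.
- **Second sleeve:** it went fully home on the gauge's base with no resistance on the way down, and I stood it in the blue tray.

**Last checks:** both sleeve axes are vertical to within measurement error, and both tops are at 106 mm, as expected for standing on the tray floors. The gripper was open and clear of everything. The jar, mug and look-alikes looked unmoved in the final picture, by eye only.

The cameras disagreed by 2–3 mm in x on the gauge position, so I aligned each sleeve to the pin within the side camera's view. No check failed. Pressing stayed light: the largest wrist force in the readings was about 16 N.

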